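# Brush the cutting bed clear into the right scrap tray

### The arm

A 6-joint arm with a two-finger parallel gripper is mounted at the origin on the work surface. World frame = base frame: x ahead of the robot, y to its left, z up, the work surface at z = 0. Lengths are in m, angles in degrees, forces in N, time in s.
With the tool pointing down it reaches from about 0.375 to 0.825 m from the base axis. Payload 5.5 kg.
Tool frame: the origin (TCP) lies where the fingers leave the gripper's body, on its centre line; the fingertips stand 73 mm ahead of it and the grasp point (between the pads) lies 54 mm ahead of it; z points along the fingers, y is the line along which they close (so a half turn about z gives the same grasp; the last joint's range is limited). The gripper opens to 85 mm and grips with 20 to 120 N. Pads are 22 mm wide; open, the fingers measure 114 mm over their backs; the gripper's body (76 mm by 85 mm) begins 54 mm behind the grasp point. The pads swing forward as they close: fully open they stand 13 mm farther back than shut.
Start: joints at [-75.229, 17.962, -2.699, 69.339, 0, 90], TCP at [0.153, -0.58, 0.304] pointing down, gripper open.
Joint ranges: [-152.73, 152.73], [-39.44, 99.34], [-58.76, 71.6], [-118.89, 123.64], [-81.53, 83.1], [-180, 180]. Speed limits (degrees/s): [136.94, 136.94, 172.46, 180, 180, 180].

### API

Orientations are given as a 3x3 rotation matrix whose columns are the frame's x, y, z axes.
In Python, from rig import arm gives the robot as it stands. The module is installed in compiled form; this text tells all that it offers.
- The arm moves only by the tool step_arm, never from a script. Its argument "moves" is a list of rows, each a list of 2 entries, a list of its own where there are three numbers: the shift along the tool's x, y, z in mm, then the turn, a rotation vector about the tool's x, y, z in rad. In form: [[[x, y, z], [wx, wy, wz]], ...]. A call has 1 to 20 rows; each row is the pose to reach, as a shift and turn from the pose commanded when the call began, along the tool's axes at that moment; what a row does not reach only later rows make up. A row lasts 1/12 s, in which the tool goes at most 41.7 mm and 7.16 degrees, less where a joint would pass 70% of its speed; a pose out of reach is approached as far as the arm can. A call with a gripper value outside its range is refused whole. "hand" is the opening, from 0 (shut) to 1 (fully open), set as the call begins (left out, the last holds). The fingers move at their own pace and stop on an object; "force" is the grip in N (left out, the last holds). Time passes only in rows, so rows that repeat a pose let the fingers close. It gives the time, the measured TCP pose, the force, the opening and the grip force at its end, in the units of the state.
- arm.sense(): the state, without advancing time (a new reading comes with each control period).
- arm.get_image(name): name is "side" or "top" or "wrist"; returns the picture (400x640x3 uint8, blue, green, red); there is no depth.
- arm.camera_info(name): a dict with "fx", "fy", "cx", "cy" (pixels), "rvec" (rotation vector, rad) and "tvec" (3), from world to camera coordinates, as OpenCV has them; the wrist camera has in their place "tool_from_camera" (4x4, takes a point from camera to tool coordinates, whose origin is the TCP and whose axes are the flange's). Camera axes: x right, y down, z forward; pixel columns grow to the right and rows downward; lengths in m; the calibration is good to about 2 mm. A picture is of the moment at which its call begins: read the wrist's pose just before it. camera_info takes no time and is no camera call.
- arm.hand_in(): hands the job in; it is judged then, once.
The state is a dict: "time": time; "joints": joint angles; "qvel": joint speeds; "tau": joint torques, N m; "ee_pos": TCP position; "ee_rot": TCP orientation; "ft_force": force on the tool from outside, world axes, zero at the start; "moment": the same for the moment, N m; "opening": finger opening in m; "grip_force": force on a finger pad.
Only numpy, scipy, OpenCV 4.12 (cv2) and the standard library are available. Lean on these libraries where they do the work, as an engineer would, in place of code of your own. Each camera call takes 0.05 s, during which the arm holds its last target. There are 200 camera calls.

### The job

Sweep the four clay offcuts off the raised cutting bed with the brush, into whichever of the two end trays already holds the rough lump of scrap; do not touch the offcuts with the gripper itself. The steel cutter standing on the bed and the finished star tile in the other tray stay where they are, as does everything else on the table. When the bed is clear, stand the brush back on its cork mat, bristles down, and let go.

Things in the scene. Friction and masses are not known exactly. Their poses are not given: they have to be found in the camera images.
- station: The cutting bed with a tray at each end, one fixed piece, yaw within 0.12 rad of the world axes. Origin: on the table under the bed's centre. The bed is a flat aluminium plate 190 mm (own x) by 240 mm (own y), top 70 mm above the table, with no rim. At own y = +120 and -120 mm it ends and a tray begins; beyond its x edges is bare table.
- bed_top (a point): Centre of the bed's top surface, 70 mm above the table.
- tray_left (a point): Centre, nearly, of the inner floor of the white open tray at the station's +y end, 175 mm from the station's origin. Inner size 230 mm (x) by 110 mm (y, from 120 to 230 mm), floor 4 mm above the table, walls 5 mm thick and 60 mm high all round, save where the bed's 190 mm wide end face closes it.
- tray_right (a point): The same for the identical tray at the station's -y end.
- brush: Block bench brush, grey bristles, wooden back, standing on its bristles: 90 mm long (own x), 80 mm high, 0.14 to 0.24 kg. Origin: centre of the underside. Rigid bristles 30 mm thick (y) from 0 to 28 mm height, back 32 mm thick from 28 to 44 mm, and a grip ridge 70 mm long (x), 22 mm thick (y) from 44 to 80 mm, to be pinched across y from above.
- mat: Fixed cork mat 110 mm (own x) by 100 mm (own y), 4 mm thick, on which the brush stands at the start; it lies beyond the left or the right end of the station. Origin: centre of its underside.
- scrap1: A fired-clay offcut to be swept away, an irregular terracotta stick about 58 mm long (own x), 24 to 28 mm wide and 24 mm high, 0.04 to 0.085 kg. Its origin is the centre of its underside. It starts flat on the bed with any yaw, its origin at least 66 mm from those of the other offcuts and the cutter.
- scrap2: A fired-clay offcut to be swept away, an irregular terracotta stick about 58 mm long (own x), 24 to 28 mm wide and 24 mm high, 0.04 to 0.085 kg. Its origin is the centre of its underside. It starts flat on the bed with any yaw, its origin at least 66 mm from those of the other offcuts and the cutter.
- scrap3: A fired-clay offcut to be swept away, an irregular terracotta stick about 58 mm long (own x), 24 to 28 mm wide and 24 mm high, 0.04 to 0.085 kg. Its origin is the centre of its underside. It starts flat on the bed with any yaw, its origin at least 66 mm from those of the other offcuts and the cutter.
- scrap4: A fired-clay offcut to be swept away, an irregular terracotta stick about 58 mm long (own x), 24 to 28 mm wide and 24 mm high, 0.04 to 0.085 kg. Its origin is the centre of its underside. It starts flat on the bed with any yaw, its origin at least 66 mm from those of the other offcuts and the cutter.
- lump: Rough lump of old scrap clay, terracotta, about 64 by 46 mm, 32 mm high, loose. It lies in one of the two trays and marks that one as the scrap tray; it may be nudged by falling offcuts but must stay in that tray. Origin: centre of its underside.
- tile: Finished eight-pointed star tile of the same terracotta, 82 mm across the points, 13 mm thick, lying in the other tray. Not to be disturbed. Origin: centre of its underside.
- cutter: Steel plunger cutter standing loose among the offcuts on the bed: round foot 54 mm across and 18 mm high, a neck, a knob 34 mm across, 44 mm high in all, 0.36 to 0.48 kg. Stays where it stands. Origin: centre of its underside.
- jar: Glass jar with a metal cap, 64 mm across, 75 mm high, beyond the other end of the station from the mat. Loose bystander, not to be disturbed. Origin: centre of its underside.
- paint_pot: Small pot with a black cap, 56 mm across, 65 mm high, between robot and station on the left. Loose bystander, not to be disturbed. Origin: centre of its underside.
- bowl: White bowl, 80 mm across, 42 mm high, between robot and station on the right. Loose bystander, not to be disturbed. Origin: centre of its underside.
- tin: Round tin, 68 mm across, 60 mm high, beyond the station. Loose bystander, not to be disturbed. Origin: centre of its underside.
- clay_block: Grey wrapped block, 100 by 60 by 28 mm, beyond the station. Loose bystander, not to be disturbed. Origin: centre of its underside.
There are look-alikes about, which are no part of the job. Leave any purple look-alike of the scrap1 alone. Leave any turquoise look-alike of the scrap3 alone.

How it is judged:
By the outcome, as a careful person would: the job done as asked, in the order asked, and still so for the second after the job is handed in, with the robot touching nothing.
It also fails if it takes over 72 s, if anything falls off the work surface, if the arm or the gripper's body presses on something with over 40 N, if the wrist force passes 120 N, or if a joint passes its speed limit or range.

## Working session

There is one attempt and no reset: what is moved stays moved. The work goes in short steps, Python scripts to look and compute and a tool call to move; the robot and the scene stay as the last step left them, time stands still between calls to the robot, and variables do not carry over. Pictures are saved under pics/ and viewed, at most 10 in all, crops included, and the job is handed in when it is done.

Besides the shell and the picture viewer there is one more tool, called after "Request:" by a JSON object that holds its "op" and its "data", one argument or row to a line. step_arm: Moves the arm, as the interface text tells. Its arguments: {"type":"object","properties":{"moves":{"type":"array","items":{"type":"array"}},"hand":{"type":"number"},"force":{"type":"number"}},"required":["moves"]}

```bash
mkdir -p pics; python3 - <<'E'
from rig import arm
import cv2,json,numpy as np
for n in("top","side"):
    im=arm.get_image(n); cv2.imwrite(f"pics/{n}0.png",im); i=arm.camera_info(n)
    print(n,i)
s=arm.sense();print(s["ee_pos"],s["ee_rot"],s["opening"],s["time"]);print(arm.camera_info("wrist"))
E
```

```text
top {'fx': 496.9438523899587, 'fy': 496.9438523899587, 'cx': 306.3613981747063, 'cy': 206.07106833456737, 'rvec': array([ 2.1941089 , -2.154031  ,  0.06444091]), 'tvec': array([-1.16434931e-03,  5.83435878e-01,  1.19151955e+00])}
side {'fx': 372.7758139700566, 'fy': 372.7758139700566, 'cx': 322.78433369389234, 'cy': 198.90413722142137, 'rvec': array([ 2.38413773, -0.17372486,  0.07607126]), 'tvec': array([-0.54537996,  0.12586333,  1.02896419])}
[ 0.15285136 -0.57978091  0.30311909] [[ 9.66960618e-01  2.54925527e-01 -3.72921140e-04]
 [ 2.54925799e-01 -9.66959463e-01  1.49496250e-03]
 [ 2.05044787e-05 -1.54063708e-03 -9.99998813e-01]] 0.08512842086861275 0.1
{'fx': 312.2885462275236, 'fy': 312.2885462275236, 'cx': 324.27486792919234, 'cy': 193.8622633715944, 'tool_from_camera': array([[ 1.37844956e-04, -9.54439674e-01, -2.98403904e-01,
         7.56655749e-02],
       [ 9.99999928e-01,  2.56865223e-05,  3.79782933e-04,
        -1.01213454e-03],
       [-3.54814940e-04, -2.98403935e-01,  9.54439608e-01,
        -7.05623269e-02],
       [ 0.00000000e+00,  0.00000000e+00,  0.00000000e+00,
         1.00000000e+00]])}
```

View pics/top0.png

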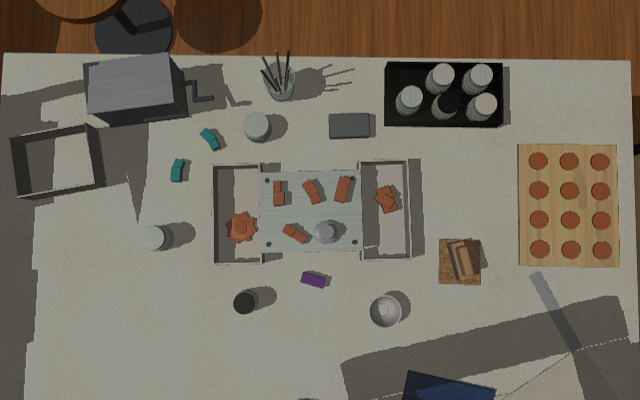

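View pics/side0.png

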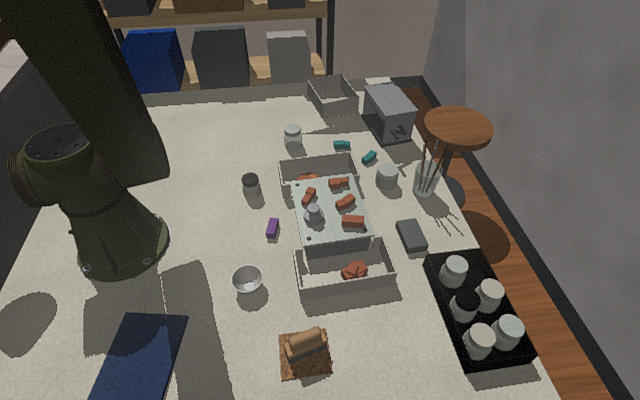

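The top view shows the star-like tile in the left tray at (241,227) and a lump in the right tray at (387,199). The four terracotta offcuts are at (279,193), (312,191), (343,189) and (295,234), and the cutter is at (327,231). The brush is on its mat at (461,260). The turquoise pieces (209,139) and (177,170) and the purple one (314,280) are look-alikes lying on the table. I'll enlarge to confirm.

```bash
cat > h.py <<'E'
import cv2,numpy as np
from rig import arm
def cam(n):
    i=arm.camera_info(n);K=np.array([[i["fx"],0,i["cx"]],[0,i["fy"],i["cy"]],[0,0,1]])
    if n=="wrist":
        s=arm.sense();T=i["tool_from_camera"];R=s["ee_rot"]@T[:3,:3];return K,R,s["ee_rot"]@T[:3,3]+s["ee_pos"]
    R=cv2.Rodrigues(i["rvec"])[0];return K,R.T,-R.T@i["tvec"]
def ray(c,uv):
    K,R,o=c;d=np.c_[np.atleast_2d(uv).astype(float),np.ones(len(np.atleast_2d(uv)))]@np.linalg.inv(K).T@R.T
    return o,d
def plane(c,uv,z):
    o,d=ray(c,uv);return o+d*((z-o[2])/d[:,2:])
def tri(c1,p1,c2,p2):
    A=np.zeros((3,3));b=np.zeros(3);L=[]
    for c,p in((c1,p1),(c2,p2)):
        o,d=ray(c,p);d=d[0]/np.linalg.norm(d[0]);M=np.eye(3)-np.outer(d,d);A+=M;b+=M@o;L.append((o,M))
    x=np.linalg.solve(A,b);return x,[np.linalg.norm(M@(x-o)) for o,M in L]
def terra(im):
    h=cv2.cvtColor(im,cv2.COLOR_BGR2HSV)
    return ((h[...,0]<14)&(h[...,1]>110)&(h[...,2]>45)).astype(np.uint8)*255
def blobs(m,a=30):
    cs,_=cv2.findContours(m,cv2.RETR_EXTERNAL,cv2.CHAIN_APPROX_NONE)
    return [c[:,0] for c in cs if cv2.contourArea(c)>a]
E
python3 - <<'E'
from h import *
t=cv2.imread("pics/top0.png");s=cv2.imread("pics/side0.png")
a=cv2.resize(t[150:300,200:490],(800,414),interpolation=3)
cv2.imwrite("pics/crop_top.png",a)
b=cv2.resize(s[140:380,260:410],(500,600),interpolation=3) if 0 else cv2.resize(s[140:380,240:410],(425,600),interpolation=3)
cv2.imwrite("pics/crop_side.png",b)
T=cam("top")
for c in blobs(terra(t)):
    u=c.mean(0)
    if 200<u[0]<420 and 150<u[1]<270:
        p=plane(T,c,.094)[:,:2].astype(np.float32);print(u.round(),[np.round(v,3) for v in cv2.minAreaRect(p)])
E
```

```text
[294. 233.] [array([0.515, 0.034]), array([0.056, 0.022]), np.float64(57.437)]
[240. 227.] [array([0.527, 0.16 ]), array([0.066, 0.066]), np.float64(12.366)]
[386. 199.] [array([ 0.597, -0.174]), array([0.058, 0.048]), np.float64(21.626)]
[277. 193.] [array([0.607, 0.074]), array([0.056, 0.023]), np.float64(1.387)]
[312. 192.] [array([ 0.611, -0.004]), array([0.056, 0.025]), np.float64(30.309)]
[342. 189.] [array([ 0.618, -0.072]), array([0.025, 0.057]), np.float64(76.187)]
```

View pics/crop_top.png

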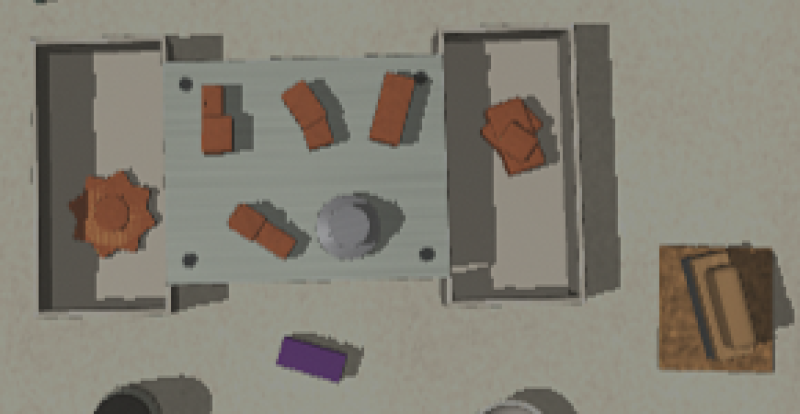

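View pics/crop_side.png

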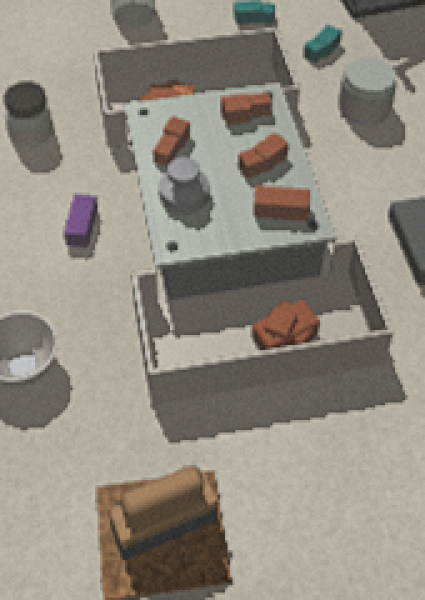

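The enlarged crops confirm it. The eight-pointed star lies in the left tray (crop 115,212) and the irregular lump in the right tray (crop 513,135), so the right (−y) tray is the scrap tray. The four terracotta sticks on the bed are the offcuts, with the cutter at crop (345,225). The purple and turquoise pieces are on the table. The brush ridge is at about (730,308) in the crop.

```bash
python3 - <<'E'
from h import *
T=cam("top");S=cam("side")
f=lambda u:np.array(u)/2.759+[200,150]
g=lambda u:np.array(u)/2.5+[240,140]
d=plane(T,f([(186,84),(421,78),(427,254),(190,260)]),.07);print("dots",d.round(3).tolist(),d.mean(0))
ce=plane(T,f([(165,62),(440,55),(450,272),(165,283)]),.07);print("corn",ce.round(3).tolist(),ce.mean(0))
print("dot tri",[tri(T,f(a),S,g(b)) for a,b in(((186,84),(271,90)),((427,254),(172,246)),((421,78),(312,226)),((190,260),(143,112)))])
r=plane(T,f([(706,268),(737,262),(755,347),(722,352)]),.084);print("ridge",r.round(3).tolist(),r.mean(0))
m=plane(T,f([(660,246),(773,248),(773,372),(658,370)]),.004);print("mat",m.round(3).tolist(),m.mean(0))
print("ridge tri",tri(T,f((730,308)),S,g((165,490))))
print("cutter",plane(T,f([(348,215)]),.114),plane(T,f([(343,226)]),.088))
s=arm.sense();print(s["time"])
E
```

```text
dots [[0.639, 0.102, 0.07], [0.647, -0.099, 0.07], [0.498, -0.106, 0.07], [0.489, 0.095, 0.07]] [ 0.56808749 -0.00201549  0.07      ]
corn [[0.657, 0.12, 0.07], [0.667, -0.115, 0.07], [0.483, -0.125, 0.07], [0.469, 0.115, 0.07]] [ 0.56912334 -0.00109912  0.07      ]
dot tri [(array([0.64003931, 0.10045236, 0.07988409]), [np.float64(0.002607939898339912), np.float64(0.002607939898339748)]), (array([ 0.49830485, -0.10555481,  0.07166698]), [np.float64(0.0006752698843011626), np.float64(0.0006752698843009526)]), (array([ 0.64760429, -0.09888031,  0.06934977]), [np.float64(0.0002726679599669353), np.float64(0.00027266795996704264)]), (array([0.4890114 , 0.09454872, 0.07044748]), [np.float64(0.00024057582614311156), np.float64(0.00024057582614314262)])]
ridge [[0.49, -0.336, 0.084], [0.496, -0.362, 0.084], [0.426, -0.376, 0.084], [0.421, -0.349, 0.084]] [ 0.45838989 -0.35571812  0.084     ]
mat [[0.509, -0.318, 0.004], [0.509, -0.418, 0.004], [0.4, -0.417, 0.004], [0.4, -0.316, 0.004]] [ 0.45443794 -0.3672824   0.004     ]
ridge tri (array([ 0.45970859, -0.35900286,  0.07359784]), [np.float64(0.002327255826726068), np.float64(0.002327255826726232)])
cutter [[ 0.527865   -0.03744821  0.114     ]] [[ 0.51948453 -0.03401981  0.088     ]]
0.1
```

Station measured: centre (0.568, −0.002), yaw about 2.4°, dots triangulate to about 0.07 m as expected. The brush is at about (0.458, −0.356), yaw about 11°. Moving over the brush to refine it.

Request:
{"op": "step_arm", "data": {
  "moves": [
    [[353,-138,53],[0,0,0.066]],
    [[353,-138,53],[0,0,0.066]],
    [[353,-138,53],[0,0,0.066]],
    [[353,-138,53],[0,0,0.066]],
    [[353,-138,53],[0,0,0.066]],
    [[353,-138,53],[0,0,0.066]],
    [[353,-138,53],[0,0,0.066]],
    [[353,-138,53],[0,0,0.066]],
    [[353,-138,53],[0,0,0.066]],
    [[353,-138,53],[0,0,0.066]],
    [[353,-138,53],[0,0,0.066]],
    [[353,-138,53],[0,0,0.066]],
    [[353,-138,53],[0,0,0.066]]
  ],
  "hand": 1,
  "force": 60
}}

```text
time: 1.18
ee_pos: [0.4581, -0.3575, 0.2509]
ee_rot: [[0.982, 0.19, -0.001], [0.19, -0.982, -0.0], [-0.001, 0.0, -1.0]]
ft_force: [-0.3, 0.8, 0.7]
opening: 0.0853
grip_force: 0.0
```

```bash
python3 - <<'E'
from h import *
import pickle
c=cam("wrist");im=arm.get_image("wrist");cv2.imwrite("pics/w1.png",im);t=arm.get_image("top");cv2.imwrite("pics/t1.png",t)
pickle.dump(c,open("w1.pkl","wb"));s=arm.sense();print(s["ee_pos"],s["ee_rot"].round(3).tolist(),s["time"])
E
```

```text
[ 0.45797207 -0.35786199  0.25111964] [[0.982, 0.188, -0.0], [0.188, -0.982, -0.0], [-0.0, 0.0, -1.0]] 1.2833
```

View pics/w1.png

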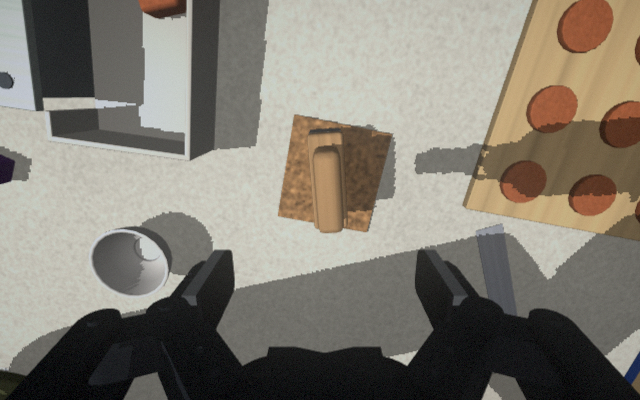

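The wrist view shows the brush ridge top from about (327,147) to (332,231) on the mat (mat corners (296,114), (392,134), (368,231), (279,215)), with the bowl at (130,262) clear of the left finger.

```bash
python3 - <<'E'
from h import *
import pickle
c=pickle.load(open("w1.pkl","rb"));T=cam("top")
f=lambda u:np.array(u)/2.759+[200,150]
W=[(317,148),(337,147),(344,230),(321,232)];P=[(706,268),(737,262),(755,347),(722,352)]
for w,p in zip(W,P): print(plane(c,w,.084).round(4),[np.round(v,4) for v in tri(c,w,T,f(p))])
r=plane(c,W,.084);print(r.mean(0),np.degrees(np.arctan2(*(r[0]+r[1]-r[2]-r[3])[[1,0]])))
x,_=tri(c,np.mean(W,0),T,f(np.mean(P,0)));print("centre tri",x)
m=plane(c,[(296,114),(392,134),(368,231),(279,215)],.004);print("mat",m.round(3).tolist(),m.mean(0))
E
```

```text
[[ 0.4941 -0.344   0.084 ]] [array([ 0.49  , -0.344 ,  0.0566]), array([0.0004, 0.0004])]
[[ 0.4977 -0.3588  0.084 ]] [array([ 0.4971, -0.3593,  0.0889]), array([0.0016, 0.0016])]
[[ 0.4316 -0.3783  0.084 ]] [array([ 0.4252, -0.3807,  0.0692]), array([0.0001, 0.0001])]
[[ 0.4262 -0.36    0.084 ]] [array([ 0.4183, -0.3587,  0.0618]), array([0.0035, 0.0035])]
[ 0.46238864 -0.36027832  0.084     ] 14.842421516017103
centre tri [ 0.45786806 -0.36156605  0.06396347]
mat [[0.51, -0.318, 0.004], [0.509, -0.416, 0.004], [0.401, -0.417, 0.004], [0.402, -0.317, 0.004]] [ 0.45569509 -0.36709552  0.004     ]
```

Request:
{"op": "step_arm", "data": {
  "moves": [
    [[2,3,30],[0,0,-0.065]],
    [[2,3,60],[0,0,-0.065]],
    [[2,3,60],[0,0,-0.065]],
    [[2,3,60],[0,0,-0.065]]
  ]
}}

```text
time: 1.62
ee_pos: [0.4597, -0.3593, 0.19]
ee_rot: [[0.968, 0.252, -0.003], [0.252, -0.968, 0.002], [-0.002, -0.003, -1.0]]
ft_force: [-0.9, 0.2, -0.1]
opening: 0.0854
grip_force: 0.0
```

```bash
python3 - <<'E'
from h import *
import pickle
c=cam("wrist");im=arm.get_image("wrist");cv2.imwrite("pics/w2.png",im)
pickle.dump(c,open("w2.pkl","wb"));s=arm.sense();print(s["ee_pos"],s["ee_rot"].round(3).tolist(),s["time"])
a=cv2.imread("pics/w1.png")[100:250,260:410];b=im[130:330,230:430]
cv2.imwrite("pics/wc.png",np.hstack([cv2.resize(a,(400,400),interpolation=3),cv2.resize(b,(400,400),interpolation=3)]))
E
```

```text
[ 0.46085444 -0.35991882  0.19153782] [[0.968, 0.252, -0.001], [0.252, -0.968, 0.0], [-0.0, -0.0, -1.0]] 1.6667
```

View pics/wc.png

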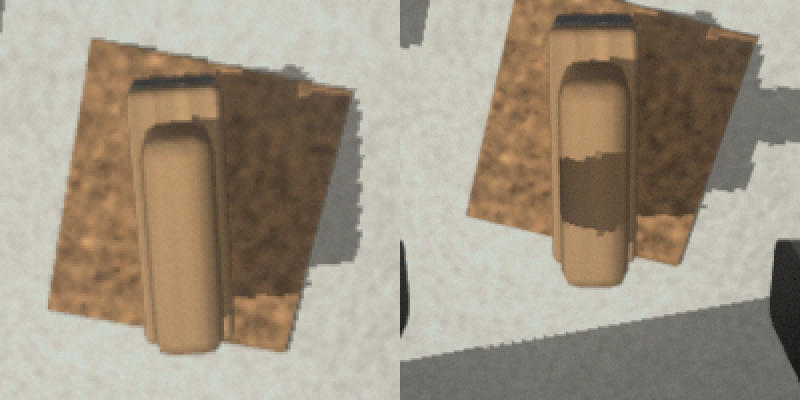

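The crops show the ridge top running from (178,133) to (187,350) in the left crop. In the right crop it runs from (595,80) to (595,285), now vertical, so the tool yaw matches the brush.

```bash
python3 - <<'E'
from h import *
import pickle
c=pickle.load(open("w1.pkl","rb"));d=pickle.load(open("w2.pkl","rb"))
for a,b in (((178,133),(195,80)),((187,350),(195,285))):
    p=np.array(a)/2.667+[260,100];q=np.array(b)/2+[230,130];print(tri(c,p,d,q),plane(c,p,.084),plane(d,q,.084))
E
```

```text
(array([ 0.49501352, -0.35101718,  0.09046302]), [np.float64(0.0003052681603832947), np.float64(0.0003052681603834212)]) [[ 0.49409643 -0.35155317  0.084     ]] [[ 0.49344597 -0.35116716  0.084     ]]
(array([ 0.42984188, -0.36740888,  0.08711647]), [np.float64(0.0004988730606679664), np.float64(0.000498873060667936)]) [[ 0.42829079 -0.36727493  0.084     ]] [[ 0.42818216 -0.36838252  0.084     ]]
```

Request:
{"op": "step_arm", "data": {
  "moves": [
    [[0,0,34],[0,0,0]],
    [[0,0,67],[0,0,0]],
    [[0,0,67],[0,0,0]],
    [[0,0,67],[0,0,0]]
  ]
}}

```text
time: 2.0
ee_pos: [0.4611, -0.3592, 0.1245]
ee_rot: [[0.967, 0.253, -0.001], [0.253, -0.967, 0.001], [-0.001, -0.001, -1.0]]
ft_force: [-0.1, -0.8, 0.6]
opening: 0.0853
grip_force: 0.0
```

Request:
{"op": "step_arm", "data": {
  "moves": [
    [[0,0,0],[0,0,0]],
    [[0,0,0],[0,0,0]],
    [[0,0,0],[0,0,0]],
    [[0,0,0],[0,0,0]],
    [[0,0,0],[0,0,0]],
    [[0,0,0],[0,0,0]],
    [[0,0,0],[0,0,0]],
    [[0,0,0],[0,0,0]],
    [[0,0,0],[0,0,0]],
    [[0,0,0],[0,0,0]]
  ],
  "hand": 0,
  "force": 70
}}

```text
time: 2.83
ee_pos: [0.4623, -0.3598, 0.125]
ee_rot: [[0.967, 0.254, 0.002], [0.254, -0.967, -0.001], [0.001, 0.002, -1.0]]
ft_force: [-1.1, -0.6, 6.6]
opening: 0.0209
grip_force: 69.6
```

Brush gripped (21 mm opening, 70 N). I'll lift it, carry it over the bed and turn it square to the station.

Request:
{"op": "step_arm", "data": {
  "moves": [
    [[0,0,-20],[0,0,0]],
    [[0,0,-55],[0,0,0]],
    [[0,0,-95],[0,0,0]],
    [[0,0,-135],[0,0,0]],
    [[20,-29,-146],[0,0,0.05]],
    [[44,-64,-146],[0,0,0.1]],
    [[66,-96,-146],[0,0,0.15]],
    [[88,-128,-146],[0,0,0.212]],
    [[110,-160,-146],[0,0,0.212]],
    [[132,-192,-146],[0,0,0.212]],
    [[154,-224,-146],[0,0,0.212]],
    [[176,-256,-146],[0,0,0.212]],
    [[198,-288,-146],[0,0,0.212]],
    [[220,-320,-146],[0,0,0.212]],
    [[235,-342,-146],[0,0,0.212]],
    [[241,-351,-146],[0,0,0.212]],
    [[241,-351,-146],[0,0,0.212]],
    [[241,-351,-146],[0,0,0.212]]
  ]
}}

```text
time: 4.33
ee_pos: [0.6055, 0.0344, 0.2693]
ee_rot: [[0.998, 0.055, -0.002], [0.055, -0.998, 0.005], [-0.001, -0.005, -1.0]]
ft_force: [-0.7, -0.5, -1.5]
opening: 0.0207
grip_force: 69.1
```

```bash
python3 - <<'E'
from h import *
w=arm.get_image("wrist");t=arm.get_image("side");s=arm.sense()
p=s["ee_pos"]-[.568,-.002,0];print(s["ee_pos"],"own",.999*p[0]+.043*p[1],-.043*p[0]+.999*p[1],np.degrees(np.arctan2(s["ee_rot"][1,0],s["ee_rot"][0,0])),s["time"],s["opening"],s["grip_force"])
cv2.imwrite("pics/m3.png",np.hstack([w[:, 60:520],cv2.resize(t[130:290,250:400],(340,400)) ]))
E
```

```text
[0.60538334 0.03338148 0.26963879] own 0.03886735946092464 0.033738615045255375 3.081587919583876 4.4333 0.021197240909451395 69.08390164375305
```

View pics/m3.png

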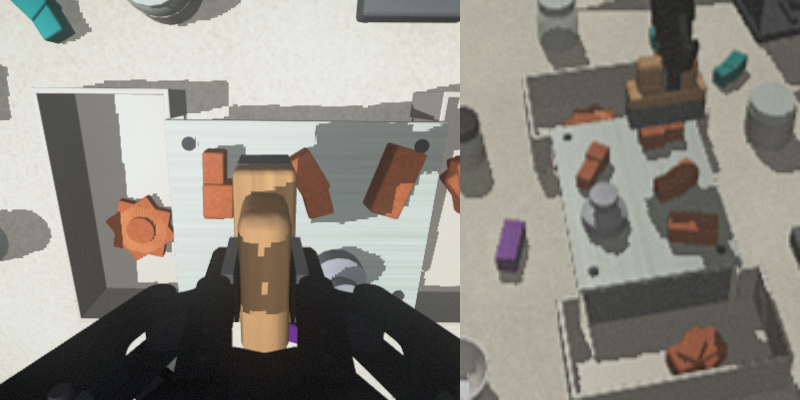

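The held brush hangs square over the gap between offcut A (wrist crop 217,185) and offcut B (313,185), with offcut C at (395,180). I'll compute the gap edges before lowering.

```bash
python3 - <<'E'
from h import *
c=cam("wrist")
for n,z,uv in(("A r",.094,(293,215)),("A l",.094,(263,152)),("B tl",.094,(352,160)),("B bl",.072,(368,217)),("C tl",.094,(445,143)),("C bl",.072,(424,208)),("edge+y",.07,(233,160)),("dot",.07,(249,144)),("dot2",.07,(482,146))):
    p=plane(c,uv,z)[0]-[.568,-.002,0];print(n,(.999*p[0]+.043*p[1]).round(4),(-.043*p[0]+.999*p[1]).round(4))
E
```

```text
A r 0.0182 0.0616
A l 0.0714 0.0844
B tl 0.0658 0.0136
B bl 0.0085 -0.0051
C tl 0.0802 -0.0588
C bl 0.0179 -0.0556
edge+y 0.0598 0.1159
dot 0.074 0.101
dot2 0.0746 -0.1002
```

Request:
{"op": "step_arm", "data": {
  "moves": [
    [[1,-6,10],[0,0,0.01]],
    [[1,-6,25],[0,0,0.01]],
    [[1,-6,35],[0,0,0.01]],
    [[1,-6,45],[0,0,0.01]],
    [[1,-6,55],[0,0,0.01]],
    [[1,-6,65],[0,0,0.01]],
    [[1,-6,73],[0,0,0.01]],
    [[1,-6,73],[0,0,0.01]],
    [[1,-6,73],[0,0,0.01]]
  ]
}}

```text
time: 5.18
ee_pos: [0.6066, 0.0354, 0.1964]
ee_rot: [[0.998, 0.055, -0.002], [0.055, -0.998, 0.01], [-0.001, -0.01, -1.0]]
ft_force: [-0.0, -0.1, -1.9]
opening: 0.0211
grip_force: 69.1
```

Request:
{"op": "step_arm", "data": {
  "moves": [
    [[0,10,0],[0,0,0]],
    [[0,20,0],[0,0,0]],
    [[0,30,0],[0,0,0]],
    [[0,40,0],[0,0,0]],
    [[0,50,0],[0,0,0]],
    [[0,60,0],[0,0,0]],
    [[0,70,0],[0,0,0]],
    [[0,80,0],[0,0,0]],
    [[0,90,0],[0,0,0]],
    [[0,100,0],[0,0,0]],
    [[0,110,0],[0,0,0]],
    [[0,120,0],[0,0,0]],
    [[0,130,0],[0,0,0]],
    [[0,140,0],[0,0,0]],
    [[0,148,0],[0,0,0]],
    [[0,156,0],[0,0,0]],
    [[0,160,0],[0,0,0]],
    [[0,160,0],[0,0,0]]
  ]
}}

```text
time: 6.68
ee_pos: [0.6157, -0.1254, 0.1952]
ee_rot: [[0.999, 0.054, -0.001], [0.054, -0.999, 0.01], [-0.0, -0.01, -1.0]]
ft_force: [-1.1, 0.6, -2.0]
opening: 0.0213
grip_force: 69.1
```

```bash
cat >> h.py <<'E'
def st():
    s=arm.sense();p=s["ee_pos"]-[.568,-.002,0]
    print("own",(.999*p[0]+.043*p[1]).round(4),(-.043*p[0]+.999*p[1]).round(4),"z",p[2].round(4),"yaw",np.degrees(np.arctan2(s["ee_rot"][1,0],s["ee_rot"][0,0])).round(2),"t",s["time"],s["opening"].round(4),s["grip_force"].round(1),s["ft_force"].round(1))
def scr(name,z=.094,show=True):
    c=cam(name);im=arm.get_image(name)
    for b in blobs(terra(im)):
        p=plane(c,b,z);p=(p-[.568,-.002,0])@np.array([[.999,-.043,0],[.043,.999,0],[0,0,1]])
        (x,y),wh,a=cv2.minAreaRect(p[:,:2].astype(np.float32))
        if abs(x)<.13 and abs(y)<.25: print(name,"own %.3f %.3f"%(x,y),np.round(wh,3),"ang %.0f"%a,"y %.3f..%.3f x %.3f..%.3f"%(p[:,1].min(),p[:,1].max(),p[:,0].min(),p[:,0].max()))
    return im
E
python3 - <<'E'
from h import *
st();scr("top");scr("side");st()
E
```

```text
Traceback (most recent call last):
  File "h.py", line 26, in st
    print("own",(.999*p[0]+.043*p[1]).round(4),(-.043*p[0]+.999*p[1]).round(4),"z",p[2].round(4),"yaw",np.degrees(np.arctan2(s["ee_rot"][1,0],s["ee_rot"][0,0])).round(2),"t",s["time"],s["opening"].round(4),s["grip_force"].round(1),s["ft_force"].round(1))
                                                                                                                                                                                        ^^^^^^^^^^^^^^^^^^
AttributeError: 'float' object has no attribute 'round'
```

```bash
sed -i 's/s\["opening"\].round(4),s\["grip_force"\].round(1)/round(s["opening"],4),round(s["grip_force"],1)/' h.py
python3 - <<'E'
from h import *
scr("top");scr("side");st()
E
```

```text
top own -0.052 0.038 [0.056 0.022] ang 55 y 0.012..0.065 x -0.072..-0.030
top own -0.034 0.163 [0.066 0.066] ang 10 y 0.129..0.198 x -0.068..0.000
top own 0.042 0.074 [0.023 0.056] ang 89 y 0.063..0.087 x 0.014..0.070
side own 0.014 -0.226 [0.041 0.06 ] ang 90 y -0.247..-0.206 x -0.016..0.044
side own -0.055 0.033 [0.056 0.021] ang 54 y 0.009..0.061 x -0.073..-0.033
side own 0.036 0.071 [0.025 0.044] ang 79 y 0.058..0.084 x 0.013..0.060
side own -0.046 0.108 [0.02  0.063] ang 90 y 0.098..0.118 x -0.077..-0.014
own 0.0423 -0.1243 z 0.1952 yaw 3.14 t 6.7833 0.0209 69.1 [ 1.2 -0.2 -2.2]
```

Request:
{"op": "step_arm", "data": {
  "moves": [
    [[0,0,-25],[0,0,0]],
    [[0,0,-50],[0,0,0.011]],
    [[0,-30,-50],[0,0,0.011]],
    [[0,-60,-50],[0,0,0.011]],
    [[0,-90,-50],[0,0,0.011]],
    [[0,-120,-50],[0,0,0.011]],
    [[1,-150,-50],[0,0,0.011]],
    [[1,-180,-50],[0,0,0.011]],
    [[2,-210,-50],[0,0,0.011]],
    [[2,-230,-50],[0,0,0.011]],
    [[2,-231,-50],[0,0,0.011]],
    [[2,-231,-35],[0,0,0.011]],
    [[2,-231,-20],[0,0,0.011]],
    [[2,-231,-8],[0,0,0.011]],
    [[2,-231,0],[0,0,0.011]],
    [[2,-231,0],[0,0,0.011]]
  ]
}}

```text
time: 8.12
ee_pos: [0.6157, 0.0711, 0.2104]
ee_rot: [[0.995, 0.1, 0.016], [0.099, -0.994, 0.042], [0.02, -0.04, -0.999]]
ft_force: [-8.9, -1.9, 60.8]
opening: 0.0212
grip_force: 101.5
```

```bash
python3 - <<'E'
from h import *
scr("top");scr("side");st()
E
```

```text
top own 0.034 -0.167 [0.089 0.044] ang 33 y -0.196..-0.138 x -0.008..0.076
top own 0.053 -0.125 [0.052 0.018] ang 1 y -0.135..-0.117 x 0.028..0.079
side own 0.026 -0.213 [0.095 0.052] ang 50 y -0.247..-0.166 x -0.018..0.051
side own -0.054 0.034 [0.055 0.021] ang 54 y 0.006..0.061 x -0.072..-0.033
side own -0.045 0.108 [0.063 0.02 ] ang 0 y 0.098..0.118 x -0.077..-0.014
own 0.0508 0.0709 z 0.2104 yaw 5.7 t 8.2167 0.021 101.5 [-10.7  -1.2  60.8]
```

The move lagged and the brush came down on offcut A with about 61 N, under the limits. I'll lift straight up now and recheck.

Request:
{"op": "step_arm", "data": {
  "moves": [
    [[0,0,-20],[0,0,0]],
    [[0,0,-40],[0,0,0]],
    [[0,0,-60],[0,0,0]],
    [[0,0,-60],[0,0,0]],
    [[0,0,-60],[0,0,0]]
  ]
}}

```text
time: 8.63
ee_pos: [0.6098, 0.0682, 0.2585]
ee_rot: [[0.995, 0.1, -0.002], [0.1, -0.994, 0.039], [0.002, -0.039, -0.999]]
ft_force: [-0.7, -0.4, -2.7]
opening: 0.0209
grip_force: 91.3
```

```bash
python3 - <<'E'
from h import *
scr("top");w=scr("wrist");t=arm.get_image("side");st();print(arm.sense()["ee_rot"].round(3).tolist())
cv2.imwrite("pics/m4.png",np.hstack([w[:, 60:520],cv2.resize(t[130:290,250:400],(340,400)) ]))
E
```

```text
top own 0.034 -0.167 [0.089 0.044] ang 33 y -0.196..-0.138 x -0.008..0.076
top own 0.053 -0.126 [0.052 0.018] ang 2 y -0.135..-0.117 x 0.028..0.079
wrist own 0.007 0.149 [0.054 0.055] ang 54 y 0.121..0.177 x -0.022..0.036
wrist own 0.070 0.079 [0.005 0.016] ang 4 y 0.070..0.087 x 0.067..0.072
wrist own 0.054 -0.122 [0.069 0.05 ] ang 45 y -0.156..-0.100 x 0.022..0.090
own 0.0432 0.0688 z 0.2559 yaw 5.76 t 8.7833 0.0209 91.3 [-0.7 -1.1 -0.6]
[[0.995, 0.1, -0.007], [0.1, -0.994, 0.039], [-0.004, -0.039, -0.999]]
```

View pics/m4.png

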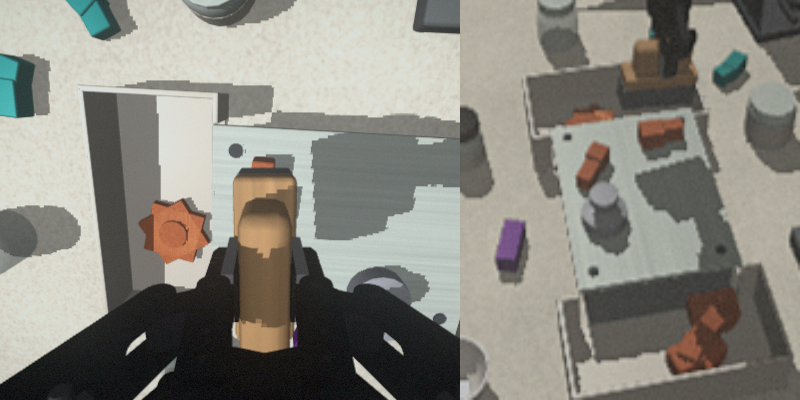

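Offcuts B and C lie in the right tray beside the lump, and A is still on the bed under the brush (sliver at crop 263,162). The brush has slid about 8 mm toward −x in the grip, and the tool is tilted about 2°. I'll compute the correction.

```bash
cat >> h.py <<'E'
from scipy.spatial.transform import Rotation as Rn
def to(ox,oy,z,yaw=0):
    s=arm.sense();R=s["ee_rot"];a=.043+np.radians(yaw)
    p=np.array([.568+.999*ox-.043*oy,-.002+.043*ox+.999*oy,z])
    D=np.array([[np.cos(a),np.sin(a),0],[np.sin(a),-np.cos(a),0],[0,0,-1]])
    print("move",((p-s["ee_pos"])@R*1000).round(1),Rn.from_matrix(R.T@D).as_rotvec().round(4))
E
python3 - <<'E'
from h import *
st();to(.050,.109,.262)
E
```

```text
own 0.0432 0.0688 z 0.2559 yaw 5.76 t 8.7833 0.0209 91.3 [-0.7 -1.1 -0.6]
move [  9.1 -40.   -4.6] [-0.0392  0.0047  0.0575]
```

Request:
{"op": "step_arm", "data": {
  "moves": [
    [[2,-8,-4],[-0.01,0.001,0.014]],
    [[4,-16,-4],[-0.02,0.002,0.028]],
    [[6,-24,-4],[-0.03,0.003,0.042]],
    [[8,-32,-4],[-0.039,0.005,0.057]],
    [[9,-40,-4],[-0.039,0.005,0.057]],
    [[9,-40,-4],[-0.039,0.005,0.057]],
    [[9,-40,-4],[-0.039,0.005,0.057]],
    [[9,-40,-4],[-0.039,0.005,0.057]]
  ]
}}

```text
time: 9.45
ee_pos: [0.6177, 0.0728, 0.263]
ee_rot: [[0.994, 0.105, -0.002], [0.105, -0.994, 0.031], [0.002, -0.031, -1.0]]
ft_force: [0.4, -0.8, -0.9]
opening: 0.0212
grip_force: 91.3
```

```bash
python3 - <<'E'
from h import *
st();scr("wrist");cv2.imwrite("pics/s5.png",arm.get_image("side"));to(.050,.109,.196)
E
```

```text
own 0.0529 0.0726 z 0.263 yaw 6.04 t 9.45 0.0212 91.3 [ 0.4 -0.8 -0.9]
wrist own 0.009 0.151 [0.055 0.057] ang 53 y 0.121..0.180 x -0.021..0.038
wrist own 0.055 -0.122 [0.069 0.049] ang 45 y -0.157..-0.100 x 0.024..0.092
move [ -0.7 -34.5  68.2] [-0.0311 -0.0009  0.0622]
```

```bash
python3 - <<'E'
from h import *
s=arm.sense()
for k in("joints","qvel","tau","ee_pos","moment"):print(k,np.round(s[k],3))
E
```

```text
joints [  5.972  21.259  -3.456  65.18    1.782 179.944]
qvel [-0.071  0.034  0.017 -0.079 -0.005 -0.043]
tau [ 5.7000e-02 -5.7791e+01  3.4131e+01 -1.2000e-02  1.4700e-01  0.0000e+00]
ee_pos [0.618 0.073 0.263]
moment [-0.048  0.009 -0.02 ]
```

Joint 6 is at its +180° limit, which explains the stalled yaw. I'll spin the tool half a turn the other way, high above everything.

Request:
{"op": "step_arm", "data": {
  "moves": [
    [[0,0,-5],[0,0,-0.12]],
    [[0,0,-10],[0,0,-0.24]],
    [[0,0,-10],[0,0,-0.36]],
    [[0,0,-10],[0,0,-0.48]],
    [[0,0,-10],[0,0,-0.6]],
    [[0,0,-10],[0,0,-0.72]],
    [[0,0,-10],[0,0,-0.84]],
    [[0,0,-10],[0,0,-0.96]],
    [[0,0,-10],[0,0,-1.08]],
    [[0,0,-10],[0,0,-1.2]],
    [[0,0,-10],[0,0,-1.32]],
    [[0,0,-10],[0,0,-1.44]],
    [[0,0,-10],[0,0,-1.5]],
    [[0,0,-10],[0,0,-1.5]]
  ]
}}

```text
time: 10.72
ee_pos: [0.6177, 0.0723, 0.2731]
ee_rot: [[-0.036, 0.999, -0.001], [0.999, 0.036, 0.031], [0.031, -0.0, -1.0]]
ft_force: [-0.3, 0.0, -1.6]
opening: 0.021
grip_force: 91.4
```

```bash
python3 - <<'E'
from h import *
im=scr("top");st();to(.034,.11,.27,180);print(arm.sense()["joints"])
E
```

```text
top own 0.034 -0.167 [0.089 0.044] ang 33 y -0.196..-0.138 x -0.008..0.076
top own 0.053 -0.126 [0.052 0.018] ang 2 y -0.135..-0.117 x 0.028..0.079
own 0.0529 0.0721 z 0.2732 yaw 91.88 t 10.7667 0.0216 91.3 [-1.   0.1 -1.9]
move [ 37.6 -19.3   4.3] [ 0.0244 -0.0246 -1.5808]
[ 5.93518633 20.97955233 -2.52907507 66.38294221  1.78284487 94.0551452 ]
```

Request:
{"op": "step_arm", "data": {
  "moves": [
    [[3,-2,2],[0.002,-0.002,-0.12]],
    [[6,-4,4],[0.004,-0.004,-0.24]],
    [[9,-6,4],[0.006,-0.006,-0.36]],
    [[12,-8,4],[0.008,-0.008,-0.48]],
    [[15,-10,4],[0.01,-0.01,-0.6]],
    [[18,-12,4],[0.012,-0.012,-0.72]],
    [[21,-14,4],[0.014,-0.014,-0.84]],
    [[24,-16,4],[0.016,-0.016,-0.96]],
    [[27,-17,4],[0.018,-0.018,-1.08]],
    [[30,-18,4],[0.02,-0.02,-1.2]],
    [[34,-19,4],[0.022,-0.022,-1.32]],
    [[38,-19,4],[0.024,-0.024,-1.44]],
    [[38,-19,4],[0.024,-0.025,-1.56]],
    [[38,-19,4],[0.024,-0.025,-1.581]],
    [[38,-19,4],[0.024,-0.025,-1.581]],
    [[38,-19,4],[0.024,-0.025,-1.581]]
  ]
}}

```text
time: 12.1
ee_pos: [0.5975, 0.1097, 0.2703]
ee_rot: [[-0.999, -0.041, 0.0], [-0.041, 0.999, 0.0], [-0.0, -0.0, -1.0]]
ft_force: [0.3, 0.3, -1.5]
opening: 0.0209
grip_force: 91.3
```

```bash
python3 - <<'E'
from h import *
c=cam("wrist");w=scr("wrist");im=scr("top");t=arm.get_image("side");st();to(.034,.11,.197,180)
cv2.imwrite("pics/m6.png",np.hstack([w[:, 60:520],cv2.resize(t[130:290,250:400],(340,400)) ]))
E
```

```text
wrist own 0.040 0.075 [0.025 0.059] ang 87 y 0.063..0.089 x 0.011..0.069
wrist own 0.023 -0.125 [0.055 0.077] ang 90 y -0.153..-0.098 x -0.015..0.062
wrist own -0.034 0.160 [0.055 0.055] ang 9 y 0.131..0.189 x -0.063..-0.006
wrist own -0.052 0.041 [0.056 0.024] ang 57 y 0.014..0.070 x -0.075..-0.030
top own -0.052 0.038 [0.057 0.022] ang 55 y 0.012..0.065 x -0.072..-0.030
top own 0.027 0.075 [0.023 0.025] ang 89 y 0.063..0.087 x 0.015..0.040
top own 0.034 -0.167 [0.089 0.044] ang 33 y -0.196..-0.138 x -0.008..0.076
top own 0.053 -0.126 [0.052 0.018] ang 1 y -0.135..-0.117 x 0.028..0.079
own 0.0343 0.1103 z 0.2703 yaw -177.55 t 12.25 0.0212 91.4 [ 0.5 -0.2 -1.5]
move [ 0.3 -0.3 73.3] [ 0.0001  0.0005 -0.0003]
```

View pics/m6.png

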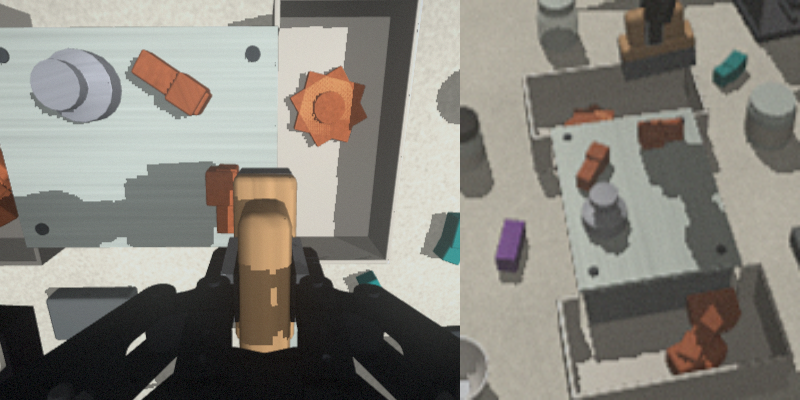

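The pose is square and level: offcut A (crop 220,195) lies just ahead of the brush, scrap4 is at crop (172,82), the cutter at (75,85) and the star tile is undisturbed at (328,105). Lowering and sweeping A.

Request:
{"op": "step_arm", "data": {
  "moves": [
    [[0,0,20],[0,0,0]],
    [[0,0,40],[0,0,0]],
    [[0,0,55],[0,0,0]],
    [[0,0,66],[0,0,0]],
    [[0,0,73],[0,0,0]],
    [[0,0,73],[0,0,0]],
    [[0,0,73],[0,0,0]]
  ]
}}

```text
time: 12.83
ee_pos: [0.5977, 0.1098, 0.1975]
ee_rot: [[-0.999, -0.044, 0.001], [-0.044, 0.999, 0.0], [-0.001, 0.0, -1.0]]
ft_force: [-1.0, -0.2, -1.2]
opening: 0.0213
grip_force: 91.4
```

Request:
{"op": "step_arm", "data": {
  "moves": [
    [[0,-8,0],[0,0,0]],
    [[0,-18,0],[0,0,0]],
    [[0,-28,0],[0,0,0]],
    [[0,-38,0],[0,0,0]],
    [[0,-48,0],[0,0,0]],
    [[0,-58,0],[0,0,0]],
    [[0,-68,0],[0,0,0]],
    [[0,-78,0],[0,0,0]],
    [[0,-88,0],[0,0,0]],
    [[0,-98,0],[0,0,0]],
    [[0,-108,0],[0,0,0]],
    [[0,-118,0],[0,0,0]],
    [[0,-128,0],[0,0,0]],
    [[0,-134,0],[0,0,0]],
    [[0,-134,0],[0,0,0]]
  ]
}}

```text
time: 14.08
ee_pos: [0.6035, -0.0256, 0.1972]
ee_rot: [[-0.999, -0.043, 0.0], [-0.043, 0.999, -0.001], [-0.0, -0.001, -1.0]]
ft_force: [-0.0, -1.2, -1.3]
opening: 0.0211
grip_force: 91.4
```

```bash
python3 - <<'E'
from h import *
scr("wrist");st();scr("side");to(.034,-.122,.197,180)
E
```

```text
wrist own 0.032 -0.108 [0.04  0.003] ang 0 y -0.109..-0.106 x 0.012..0.052
wrist own 0.031 -0.054 [0.022 0.039] ang 90 y -0.065..-0.043 x 0.011..0.050
wrist own 0.020 -0.138 [0.073 0.05 ] ang 9 y -0.162..-0.111 x -0.018..0.056
wrist own -0.044 0.051 [0.024 0.023] ang 56 y 0.036..0.066 x -0.059..-0.030
wrist own -0.035 0.122 [0.053 0.035] ang 0 y 0.104..0.139 x -0.062..-0.009
wrist own -0.059 0.027 [0.03  0.019] ang 56 y 0.011..0.044 x -0.075..-0.044
own 0.0345 -0.0244 z 0.1972 yaw -177.5 t 14.1333 0.021 91.4 [ 0.7  0.1 -1.2]
side own 0.013 -0.220 [0.053 0.058] ang 90 y -0.247..-0.194 x -0.016..0.042
side own -0.055 0.033 [0.056 0.021] ang 53 y 0.006..0.061 x -0.073..-0.033
side own -0.046 0.107 [0.063 0.017] ang 0 y 0.098..0.115 x -0.077..-0.014
move [  0.6 -98.1   0.2] [-0.      0.0002  0.0012]
```

A is directly in front of the brush (y −0.065 to −0.043), so I'll push it over the edge.

Request:
{"op": "step_arm", "data": {
  "moves": [
    [[0,-10,0],[0,0,0]],
    [[0,-20,0],[0,0,0]],
    [[0,-30,0],[0,0,0]],
    [[0,-40,0],[0,0,0]],
    [[0,-50,0],[0,0,0]],
    [[0,-60,0],[0,0,0]],
    [[0,-70,0],[0,0,0]],
    [[0,-80,0],[0,0,0]],
    [[0,-88,0],[0,0,0]],
    [[0,-96,0],[0,0,0]],
    [[0,-100,0],[0,0,0]],
    [[0,-100,0],[0,0,0]],
    [[0,-100,0],[0,0,0]],
    [[0,-100,-20],[0,0,0]],
    [[0,-100,-40],[0,0,0]],
    [[0,-100,-70],[0,0,0]],
    [[0,-100,-75],[0,0,0]],
    [[0,-100,-75],[0,0,0]]
  ]
}}

```text
time: 15.68
ee_pos: [0.6094, -0.1237, 0.275]
ee_rot: [[-0.999, -0.046, 0.005], [-0.046, 0.999, -0.001], [-0.005, -0.001, -1.0]]
ft_force: [0.4, 0.1, -1.7]
opening: 0.0209
grip_force: 91.4
```

```bash
python3 - <<'E'
from h import *
scr("wrist");scr("top");st();scr("side");to(-.098,.03,.272,90);to(-.098,.03,.272,-90);print(arm.sense()["joints"])
E
```

```text
wrist own 0.057 -0.160 [0.02  0.036] ang 88 y -0.170..-0.149 x 0.040..0.075
wrist own 0.013 -0.170 [0.052 0.039] ang 32 y -0.190..-0.147 x -0.014..0.039
wrist own -0.045 0.050 [0.023 0.022] ang 57 y 0.036..0.065 x -0.059..-0.030
wrist own -0.036 -0.149 [0.044 0.019] ang 19 y -0.162..-0.134 x -0.059..-0.013
wrist own -0.036 0.112 [0.055 0.023] ang 0 y 0.101..0.124 x -0.063..-0.008
wrist own -0.059 0.026 [0.031 0.018] ang 56 y 0.009..0.043 x -0.075..-0.045
top own -0.052 0.038 [0.056 0.022] ang 55 y 0.012..0.065 x -0.072..-0.030
top own -0.034 0.163 [0.066 0.066] ang 10 y 0.129..0.198 x -0.068..0.000
own 0.0345 -0.1231 z 0.2716 yaw -177.4 t 15.7833 0.0211 91.4 [-0.5 -0.6 -2.7]
side own 0.012 -0.222 [0.061 0.049] ang 1 y -0.247..-0.197 x -0.018..0.043
side own -0.046 -0.202 [0.054 0.023] ang 28 y -0.220..-0.187 x -0.071..-0.019
side own 0.073 -0.189 [0.019 0.024] ang 6 y -0.201..-0.176 x 0.063..0.083
side own -0.054 0.034 [0.054 0.021] ang 54 y 0.009..0.061 x -0.072..-0.033
side own -0.046 0.107 [0.016 0.063] ang 90 y 0.098..0.115 x -0.077..-0.014
move [131.7 153.4  -0.9] [-6.000e-04 -1.500e-03  1.573e+00]
move [131.7 153.4  -0.9] [ 1.5000e-03 -6.0000e-04 -1.5686e+00]
[-1.15007533e+01  2.09466300e+01 -2.86102625e+00  6.62731006e+01
  1.32520896e-02 -1.40921028e+01]
```

```bash
python3 - <<'E'
from h import *
i=arm.camera_info("wrist");K,_,_=cam("wrist");Tt=i["tool_from_camera"];R=np.array([[-.999,-.041,0],[-.041,.999,0],[0,0,-1]])
c=(K,R@Tt[:3,:3],R@Tt[:3,3]+[.5975,.1097,.2703])
for n,z,uv in(("foot right",.088,(181,85)),("foot bottom",.088,(150,123)),("foot top",.088,(140,48)),("knob",.114,(116,84)),("knob r",.114,(142,84))):
    p=plane(c,uv,z)[0]-[.568,-.002,0];print(n,(.999*p[0]+.043*p[1]).round(4),(-.043*p[0]+.999*p[1]).round(4))
to(-.102,.057,.272,90)
E
```

```text
foot right -0.0511 0.0017
foot bottom -0.0227 -0.0268
foot top -0.0771 -0.0251
knob -0.051 -0.0315
knob r -0.0509 -0.0137
move [135.7 180.4  -0.8] [-6.000e-04 -1.500e-03  1.573e+00]
```

Request:
{"op": "step_arm", "data": {
  "moves": [
    [[8,12,0],[0,0,0.11]],
    [[18,24,0],[0,0,0.22]],
    [[27,36,0],[0,0,0.33]],
    [[36,48,0],[0,0,0.44]],
    [[45,60,0],[0,0,0.55]],
    [[54,72,0],[0,0,0.66]],
    [[63,84,0],[0,0,0.77]],
    [[72,96,0],[0,0,0.88]],
    [[81,108,0],[0,0,0.99]],
    [[90,120,0],[0,0,1.1]],
    [[99,132,0],[0,0,1.21]],
    [[108,144,0],[0,0,1.32]],
    [[117,156,0],[0,0,1.43]],
    [[126,170,0],[0,0,1.53]],
    [[136,184,0],[0,0,1.573]],
    [[136,184,0],[0,0,1.573]],
    [[136,184,0],[0,0,1.573]],
    [[136,184,0],[0,0,1.573]]
  ]
}}

```text
time: 17.33
ee_pos: [0.4638, 0.0535, 0.2715]
ee_rot: [[-0.044, 0.999, -0.0], [0.999, 0.044, -0.0], [-0.0, -0.0, -1.0]]
ft_force: [0.7, -0.5, -1.5]
opening: 0.0208
grip_force: 91.3
```

```bash
python3 - <<'E'
from h import *
w=scr("wrist");scr("top");st();to(-.102,.061,.197,90);t=arm.get_image("side")
cv2.imwrite("pics/m7.png",np.hstack([w[:, 60:520],cv2.resize(t[130:290,250:400],(340,400)) ]))
E
```

```text
wrist own -0.009 -0.124 [0.011 0.029] ang 42 y -0.136..-0.111 x -0.015..0.004
wrist own -0.054 0.043 [0.057 0.029] ang 56 y 0.014..0.072 x -0.075..-0.030
wrist own -0.049 0.167 [0.056 0.055] ang 8 y 0.138..0.195 x -0.078..-0.020
top own -0.060 0.023 [0.023 0.015] ang 44 y 0.012..0.028 x -0.072..-0.049
top own -0.036 -0.148 [0.052 0.021] ang 18 y -0.164..-0.131 x -0.062..-0.010
top own -0.018 0.166 [0.036 0.065] ang 3 y 0.133..0.198 x -0.036..0.000
top own 0.022 -0.173 [0.058 0.048] ang 19 y -0.196..-0.146 x -0.008..0.052
top own 0.053 -0.126 [0.052 0.018] ang 1 y -0.135..-0.117 x 0.028..0.079
top own 0.074 -0.155 [0.024 0.032] ang 17 y -0.171..-0.138 x 0.060..0.087
own -0.1014 0.0597 z 0.2718 yaw 92.44 t 17.4333 0.021 91.3 [ 0.4 -0.7 -1.5]
move [ 1.3 -0.6 74.8] [ 0.0001  0.0003 -0.0005]
```

View pics/m7.png

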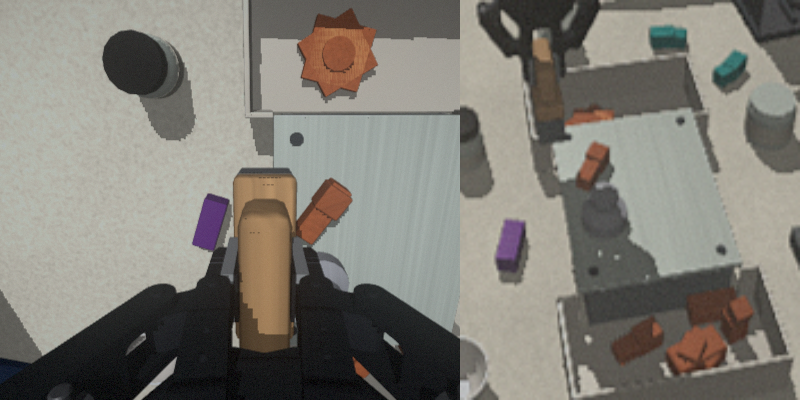

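Only scrap4 is left on the bed (wrist crop 325,210). Three offcuts and the lump are in the right tray, the cutter stands unmoved, and the paint pot (140,65) is clear. Lowering outside the offcut, then pushing it toward +x into the free lane.

Request:
{"op": "step_arm", "data": {
  "moves": [
    [[1,0,20],[0,0,0]],
    [[1,0,40],[0,0,0]],
    [[1,0,55],[0,0,0]],
    [[1,0,66],[0,0,0]],
    [[1,0,74],[0,0,0]],
    [[1,0,75],[0,0,0]],
    [[1,0,75],[0,0,0]]
  ]
}}

```text
time: 18.07
ee_pos: [0.4638, 0.0545, 0.197]
ee_rot: [[-0.042, 0.999, -0.0], [0.999, 0.042, -0.0], [-0.0, -0.0, -1.0]]
ft_force: [0.1, 0.2, -1.2]
opening: 0.021
grip_force: 91.4
```

Request:
{"op": "step_arm", "data": {
  "moves": [
    [[0,8,0],[0,0,0]],
    [[0,16,0],[0,0,0]],
    [[0,24,0],[0,0,0]],
    [[0,32,0],[0,0,0]],
    [[0,40,0],[0,0,0]],
    [[0,48,0],[0,0,0]],
    [[0,56,0],[0,0,0]],
    [[0,64,0],[0,0,0]],
    [[0,72,0],[0,0,0]],
    [[0,80,0],[0,0,0]],
    [[0,88,0],[0,0,0]],
    [[0,96,0],[0,0,0]],
    [[0,104,0],[0,0,0]],
    [[0,110,0],[0,0,0]],
    [[0,114,0],[0,0,0]],
    [[0,114,0],[0,0,0]],
    [[0,104,0],[0,0,0]],
    [[0,104,-20],[0,0,0]],
    [[0,104,-50],[0,0,0]],
    [[0,104,-70],[0,0,0]]
  ]
}}

```text
time: 19.73
ee_pos: [0.5665, 0.0591, 0.2689]
ee_rot: [[-0.043, 0.999, 0.0], [0.999, 0.043, 0.0], [0.0, 0.0, -1.0]]
ft_force: [1.6, 0.6, -1.2]
opening: 0.0214
grip_force: 91.2
```

```bash
python3 - <<'E'
from h import *
w=scr("wrist");scr("top");scr("side");st();to(.032,.11,.272,180)
E
```

```text
wrist own 0.040 0.047 [0.06  0.024] ang 89 y 0.017..0.077 x 0.028..0.053
wrist own -0.024 0.167 [0.055 0.056] ang 9 y 0.138..0.196 x -0.053..0.005
top own -0.036 -0.148 [0.053 0.021] ang 18 y -0.164..-0.131 x -0.064..-0.010
top own 0.022 -0.174 [0.058 0.046] ang 19 y -0.196..-0.148 x -0.008..0.052
top own 0.053 -0.126 [0.052 0.018] ang 1 y -0.135..-0.117 x 0.028..0.079
top own 0.077 -0.160 [0.024 0.022] ang 28 y -0.171..-0.145 x 0.062..0.087
side own 0.012 -0.227 [0.062 0.041] ang 2 y -0.247..-0.206 x -0.018..0.043
side own -0.045 -0.204 [0.055 0.03 ] ang 19 y -0.226..-0.183 x -0.071..-0.019
side own 0.071 -0.191 [0.02  0.022] ang 7 y -0.203..-0.179 x 0.062..0.081
side own 0.038 0.036 [0.06  0.021] ang 82 y 0.005..0.066 x 0.029..0.051
side own -0.046 0.107 [0.016 0.063] ang 90 y 0.098..0.115 x -0.077..-0.014
own 0.0025 0.0612 z 0.2691 yaw 92.44 t 19.8833 0.0208 91.3 [ 0.6  0.3 -2.3]
move [48.8 29.5 -2.8] [ 0.0033  0.0029 -1.5712]
```

Request:
{"op": "step_arm", "data": {
  "moves": [
    [[4,3,-3],[0,0,-0.11]],
    [[8,5,-3],[0,0,-0.22]],
    [[12,7,-3],[0,0,-0.33]],
    [[16,9,-3],[0,0,-0.44]],
    [[20,11,-3],[0,0,-0.55]],
    [[24,13,-3],[0,0,-0.66]],
    [[28,15,-3],[0,0,-0.77]],
    [[32,17,-3],[0,0,-0.88]],
    [[36,20,-3],[0,0,-0.99]],
    [[40,23,-3],[0,0,-1.1]],
    [[44,26,-3],[0,0,-1.21]],
    [[47,29,-3],[0,0,-1.32]],
    [[47,29,-3],[0,0,-1.43]],
    [[47,29,-3],[0,0,-1.53]],
    [[47,29,-3],[0,0,-1.571]],
    [[47,29,-3],[0,0,-1.571]],
    [[47,29,-3],[0,0,-1.571]],
    [[47,29,-3],[0,0,-1.571]]
  ]
}}

```text
time: 21.38
ee_pos: [0.594, 0.1072, 0.2694]
ee_rot: [[-0.999, -0.041, -0.001], [-0.041, 0.999, -0.0], [0.001, -0.0, -1.0]]
ft_force: [-0.9, -0.0, -0.5]
opening: 0.021
grip_force: 91.3
```

```bash
python3 - <<'E'
from h import *
w=scr("wrist");scr("top");st();to(.032,.108,.197,180)
E
```

```text
wrist own 0.059 -0.116 [0.021 0.046] ang 24 y -0.139..-0.098 x 0.042..0.075
wrist own 0.039 0.046 [0.057 0.023] ang 85 y 0.017..0.074 x 0.028..0.052
wrist own -0.010 -0.120 [0.096 0.043] ang 0 y -0.141..-0.098 x -0.058..0.038
wrist own -0.035 0.159 [0.055 0.055] ang 8 y 0.131..0.188 x -0.064..-0.007
top own -0.036 -0.148 [0.053 0.021] ang 18 y -0.164..-0.131 x -0.062..-0.010
top own 0.040 0.042 [0.051 0.021] ang 89 y 0.017..0.068 x 0.030..0.051
top own 0.022 -0.175 [0.062 0.044] ang 33 y -0.196..-0.146 x -0.008..0.052
top own 0.053 -0.126 [0.052 0.018] ang 1 y -0.135..-0.117 x 0.028..0.079
top own 0.075 -0.161 [0.023 0.018] ang 16 y -0.171..-0.150 x 0.062..0.087
own 0.031 0.1081 z 0.2699 yaw -177.59 t 21.4833 0.0212 91.3 [ 0.4 -0.1 -2.1]
move [-1.  -0.1 72.9] [-0.0001 -0.0002 -0.001 ]
```

Request:
{"op": "step_arm", "data": {
  "moves": [
    [[-1,0,20],[0,0,0]],
    [[-1,0,40],[0,0,0]],
    [[-1,0,55],[0,0,0]],
    [[-1,0,66],[0,0,0]],
    [[-1,0,73],[0,0,0]],
    [[-1,0,73],[0,0,0]],
    [[-1,0,73],[0,0,0]]
  ]
}}

```text
time: 22.07
ee_pos: [0.5958, 0.1074, 0.1975]
ee_rot: [[-0.999, -0.043, 0.0], [-0.043, 0.999, 0.0], [-0.0, 0.0, -1.0]]
ft_force: [0.3, 0.7, -0.9]
opening: 0.0213
grip_force: 91.4
```

Request:
{"op": "step_arm", "data": {
  "moves": [
    [[0,-8,0],[0,0,0]],
    [[0,-18,0],[0,0,0]],
    [[0,-28,0],[0,0,0]],
    [[0,-38,0],[0,0,0]],
    [[0,-48,0],[0,0,0]],
    [[0,-58,0],[0,0,0]],
    [[0,-68,0],[0,0,0]],
    [[0,-78,0],[0,0,0]],
    [[0,-88,0],[0,0,0]],
    [[0,-98,0],[0,0,0]],
    [[0,-106,0],[0,0,0]],
    [[0,-106,0],[0,0,0]]
  ]
}}

```text
time: 23.07
ee_pos: [0.6003, -0.0003, 0.1972]
ee_rot: [[-0.999, -0.041, 0.0], [-0.041, 0.999, -0.001], [-0.0, -0.001, -1.0]]
ft_force: [0.4, -0.1, -2.2]
opening: 0.0209
grip_force: 91.3
```

```bash
python3 - <<'E'
from h import *
scr("wrist");st();scr("side");to(.032,-.122,.197,180)
E
```

```text
wrist own 0.050 -0.122 [0.021 0.053] ang 35 y -0.145..-0.104 x 0.030..0.069
wrist own 0.037 -0.044 [0.052 0.03 ] ang 90 y -0.070..-0.018 x 0.022..0.052
wrist own 0.006 -0.128 [0.045 0.042] ang 18 y -0.150..-0.107 x -0.018..0.032
wrist own -0.037 -0.112 [0.042 0.018] ang 3 y -0.122..-0.104 x -0.058..-0.017
wrist own -0.037 0.126 [0.051 0.041] ang 8 y 0.108..0.148 x -0.063..-0.009
own 0.0323 0.0012 z 0.1972 yaw -177.63 t 23.1167 0.0211 91.3 [ 0.6 -0.2 -1.6]
side own 0.013 -0.228 [0.057 0.047] ang 20 y -0.247..-0.202 x -0.017..0.043
side own -0.044 -0.203 [0.053 0.029] ang 13 y -0.221..-0.187 x -0.071..-0.019
side own -0.046 0.108 [0.063 0.019] ang 0 y 0.098..0.117 x -0.077..-0.014
move [   0.2 -123.8    0.2] [ 0.0002  0.0003 -0.001 ]
```

Request:
{"op": "step_arm", "data": {
  "moves": [
    [[0,-10,0],[0,0,0]],
    [[0,-20,0],[0,0,0]],
    [[0,-30,0],[0,0,0]],
    [[0,-40,0],[0,0,0]],
    [[0,-50,0],[0,0,0]],
    [[0,-60,0],[0,0,0]],
    [[0,-70,0],[0,0,0]],
    [[0,-80,0],[0,0,0]],
    [[0,-90,0],[0,0,0]],
    [[0,-100,0],[0,0,0]],
    [[0,-108,0],[0,0,0]],
    [[0,-116,0],[0,0,0]],
    [[0,-124,0],[0,0,0]],
    [[0,-128,0],[0,0,0]],
    [[0,-128,0],[0,0,0]],
    [[0,-128,0],[0,0,0]],
    [[0,-128,-20],[0,0,0]],
    [[0,-128,-45],[0,0,0]],
    [[0,-128,-75],[0,0,0]],
    [[0,-128,-75],[0,0,0]]
  ]
}}

```text
time: 24.83
ee_pos: [0.6082, -0.1271, 0.2785]
ee_rot: [[-0.999, -0.043, 0.009], [-0.043, 0.999, -0.002], [-0.009, -0.002, -1.0]]
ft_force: [0.9, -1.0, 0.1]
opening: 0.0208
grip_force: 91.4
```

```bash
python3 - <<'E'
from h import *
w=scr("wrist");t=scr("top");s=arm.get_image("side");st();print(arm.sense()["joints"].round(1))
cv2.imwrite("pics/m8.png",np.hstack([cv2.resize(t[150:270,200:430],(460,400)),cv2.resize(s[130:290,250:400],(340,400)) ]))
E
```

```text
wrist own 0.058 -0.162 [0.017 0.035] ang 88 y -0.170..-0.153 x 0.041..0.076
wrist own 0.014 -0.171 [0.055 0.039] ang 32 y -0.191..-0.148 x -0.015..0.039
wrist own -0.036 -0.150 [0.044 0.019] ang 19 y -0.163..-0.135 x -0.059..-0.013
wrist own -0.036 0.112 [0.055 0.023] ang 0 y 0.101..0.123 x -0.064..-0.008
top own -0.034 0.163 [0.066 0.066] ang 10 y 0.129..0.198 x -0.068..0.000
own 0.0324 -0.1261 z 0.2723 yaw -177.55 t 24.9833 0.0211 91.4 [ 0.1  0.7 -2. ]
[-11.8  20.7  -3.   66.2   0.  -14.3]
```

View pics/m8.png

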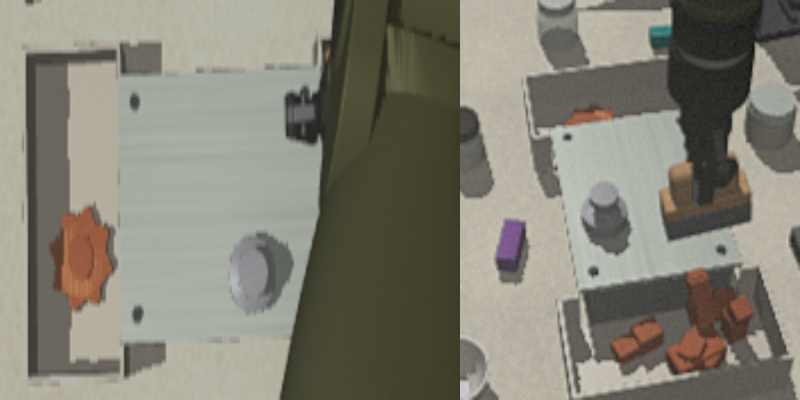

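The bed is clear: the top view at (220,200) shows bare plate with the cutter at (258,272) and the star tile undisturbed. The side view shows four offcuts and the lump in the right tray, one offcut leaning on end at (698,290). Now the brush goes back to its mat.

```bash
python3 - <<'E'
from h import *
s=arm.sense();R=s["ee_rot"];p=np.array([.451,-.366,.270]);D=np.diag([-1.,1,-1])
print(((p-s["ee_pos"])@R*1000).round(1),Rn.from_matrix(R.T@D).as_rotvec().round(4))
E
```

```text
[ 164.9 -232.6    2.1] [-0.0001  0.001   0.0428]
```

Request:
{"op": "step_arm", "data": {
  "moves": [
    [[12,-16,0],[0,0,0.01]],
    [[24,-33,0],[0,0,0.02]],
    [[36,-50,0],[0,0,0.03]],
    [[48,-67,0],[0,0,0.043]],
    [[60,-84,0],[0,0,0.043]],
    [[72,-101,0],[0,0,0.043]],
    [[84,-118,0],[0,0,0.043]],
    [[96,-135,0],[0,0,0.043]],
    [[108,-152,0],[0,0,0.043]],
    [[120,-169,0],[0,0,0.043]],
    [[132,-186,0],[0,0,0.043]],
    [[144,-203,0],[0,0,0.043]],
    [[155,-219,2],[0,0,0.043]],
    [[165,-233,2],[0,0,0.043]],
    [[165,-233,2],[0,0,0.043]],
    [[165,-233,2],[0,0,0.043]],
    [[165,-233,2],[0,0,0.043]]
  ]
}}

```text
time: 26.4
ee_pos: [0.4505, -0.3656, 0.2691]
ee_rot: [[-1.0, 0.0, -0.001], [0.0, 1.0, 0.002], [0.001, 0.002, -1.0]]
ft_force: [-0.1, -0.3, -0.9]
opening: 0.0212
grip_force: 91.4
```

```bash
python3 - <<'E'
from h import *
s=arm.sense();R=s["ee_rot"];p=np.array([.451,-.366,.132]);D=np.diag([-1.,1,-1])
print(((p-s["ee_pos"])@R*1000).round(1),Rn.from_matrix(R.T@D).as_rotvec().round(4))
c=cam("top");im=arm.get_image("top")
for b in blobs(terra(im)):
    p=plane(c,b,.03);q=(p-[.568,-.002,0])@np.array([[.999,-.043,0],[.043,.999,0],[0,0,1]])
    if abs(q[:,1].mean())<.25 and abs(q[:,0].mean())<.13: print("y %.3f..%.3f x %.3f..%.3f"%(q[:,1].min(),q[:,1].max(),q[:,0].min(),q[:,0].max()))
E
```

```text
[ -0.6  -0.6 137.1] [ 0.0017 -0.0007 -0.0003]
y -0.172..-0.140 x -0.064..-0.006
y 0.137..0.209 x -0.068..0.005
y -0.206..-0.154 x -0.004..0.059
y -0.147..-0.123 x 0.033..0.088
y -0.180..-0.146 x 0.067..0.096
```

Request:
{"op": "step_arm", "data": {
  "moves": [
    [[0,-1,25],[0,0,0]],
    [[0,-1,50],[0,0,0]],
    [[0,-1,75],[0,0,0]],
    [[0,-1,100],[0,0,0]],
    [[0,-1,120],[0,0,0]],
    [[0,-1,132],[0,0,0]],
    [[0,-1,137],[0,0,0]],
    [[0,-1,137],[0,0,0]],
    [[0,-1,137],[0,0,0]]
  ]
}}

```text
time: 27.2
ee_pos: [0.4514, -0.3669, 0.1336]
ee_rot: [[-1.0, -0.001, 0.001], [-0.001, 1.0, -0.0], [-0.001, -0.0, -1.0]]
ft_force: [0.9, -0.0, -1.4]
opening: 0.0215
grip_force: 91.4
```

Request:
{"op": "step_arm", "data": {
  "moves": [
    [[0,0,2],[0,0,0]],
    [[0,0,4],[0,0,0]],
    [[0,0,6],[0,0,0]],
    [[0,0,6],[0,0,0]]
  ]
}}

```text
time: 27.53
ee_pos: [0.4509, -0.3672, 0.1273]
ee_rot: [[-1.0, 0.0, 0.001], [0.0, 1.0, -0.0], [-0.001, -0.0, -1.0]]
ft_force: [0.3, -0.5, -2.1]
opening: 0.0211
grip_force: 91.4
```

Request:
{"op": "step_arm", "data": {
  "moves": [
    [[0,0,1],[0,0,0]],
    [[0,0,2],[0,0,0]],
    [[0,0,3],[0,0,0]],
    [[0,0,3],[0,0,0]]
  ]
}}

```text
time: 27.87
ee_pos: [0.4511, -0.3673, 0.1251]
ee_rot: [[-1.0, 0.0, 0.001], [0.0, 1.0, -0.0], [-0.001, -0.0, -1.0]]
ft_force: [-1.1, 1.7, 5.4]
opening: 0.0212
grip_force: 92.5
```

Contact felt (about 7 N) at the original height, so the brush is standing on the mat. Releasing.

Request:
{"op": "step_arm", "data": {
  "moves": [
    [[0,0,0],[0,0,0]],
    [[0,0,0],[0,0,0]],
    [[0,0,0],[0,0,0]],
    [[0,0,0],[0,0,0]],
    [[0,0,0],[0,0,0]],
    [[0,0,0],[0,0,0]],
    [[0,0,0],[0,0,0]],
    [[0,0,0],[0,0,0]],
    [[0,0,-10],[0,0,0]],
    [[0,0,-25],[0,0,0]],
    [[0,0,-50],[0,0,0]],
    [[0,0,-80],[0,0,0]],
    [[0,0,-110],[0,0,0]],
    [[0,0,-130],[0,0,0]],
    [[0,0,-130],[0,0,0]]
  ],
  "hand": 1
}}

```text
time: 29.12
ee_pos: [0.4527, -0.3688, 0.2602]
ee_rot: [[-1.0, 0.0, 0.007], [0.0, 1.0, -0.005], [-0.007, -0.005, -1.0]]
ft_force: [0.3, -0.5, 0.8]
opening: 0.0854
grip_force: 0.0
```

```bash
python3 - <<'E'
from h import *
st();c=cam("wrist");w=arm.get_image("wrist");h=cv2.cvtColor(w,cv2.COLOR_BGR2HSV)
m=((h[...,0]>8)&(h[...,0]<22)&(h[...,1]>70)&(h[...,2]>40)).astype(np.uint8)*255
for b in blobs(m,800):
    p=plane(c,b,.004);print("cork/wood",np.round(p[:,:2].min(0),3),np.round(p[:,:2].max(0),3),b.min(0),b.max(0))
mb=((h[...,0]>8)&(h[...,0]<20)&(h[...,1]>70)&(h[...,1]<135)&(h[...,2]>120)).astype(np.uint8)*255
mb=cv2.morphologyEx(mb,cv2.MORPH_OPEN,np.ones((7,7)))
for b in blobs(mb,300):
    p=plane(c,b,.084)[:,:2].astype(np.float32);print("ridge?",cv2.minAreaRect(p))
T=cam("top");S=cam("side");t=arm.get_image("top");s=arm.get_image("side")
I=np.array([[.999,-.043,0],[.043,.999,0],[0,0,1]])
for n,cc,im in(("top",T,t),("side",S,s)):
    for b in blobs(terra(im),15):
        q=(plane(cc,b,.02)-[.568,-.002,0])@I
        if abs(q[:,1].mean())<.27 and abs(q[:,0].mean())<.13: print(n,b.mean(0).round(),b.min(0),b.max(0),"y %.3f..%.3f x %.3f..%.3f"%(q[:,1].min(),q[:,1].max(),q[:,0].min(),q[:,0].max()))
E
```

```text
own -0.1309 -0.3614 z 0.2602 yaw 179.99 t 29.1167 0.0854 0.0 [ 0.3 -0.5  0.8]
cork/wood [ 0.513 -0.177] [ 0.585 -0.121] [494 222] [534 278]
cork/wood [ 0.45  -0.757] [ 0.721 -0.509] [  0 167] [205 365]
cork/wood [ 0.401 -0.415] [ 0.533 -0.316] [280 120] [376 238]
ridge? ((0.606929361820221, -0.6441819071769714), (0.028338667005300522, 0.031452544033527374), 73.85367584228516)
ridge? ((0.5569540858268738, -0.6119734644889832), (0.04858773946762085, 0.08753059804439545), 33.844295501708984)
ridge? ((0.5410638451576233, -0.5381057858467102), (0.06348185986280441, 0.0214125644415617), 0.17429229617118835)
ridge? ((0.5071685910224915, -0.4908689260482788), (0.04029541090130806, 0.029207667335867882), 0.1445762813091278)
ridge? ((0.4455835819244385, -0.4891100525856018), (0.026465820148587227, 0.027886496856808662), 0.07100702822208405)
ridge? ((0.4421348571777344, -0.5199169516563416), (0.01949218474328518, 0.02692771889269352), 0.07143933326005936)
ridge? ((0.4488542079925537, -0.6027792096138), (0.02758321352303028, 0.0329628586769104), 89.58019256591797)
ridge? ((0.4438728988170624, -0.36570772528648376), (0.0989139974117279, 0.07454836368560791), 0.01998051628470421)
top [376. 225.] [368 213] [383 237] y -0.174..-0.139 x -0.064..-0.005
top [240. 227.] [225 212] [255 242] y 0.138..0.211 x -0.068..0.005
top [386. 199.] [375 186] [396 212] y -0.208..-0.157 x -0.003..0.061
top [365. 186.] [361 175] [371 197] y -0.148..-0.124 x 0.034..0.089
top [377. 177.] [370 171] [384 183] y -0.181..-0.147 x 0.068..0.098
side [354. 270.] [341 258] [366 279] y -0.204..-0.146 x -0.005..0.062
side [328. 267.] [319 258] [338 275] y -0.182..-0.137 x -0.060..-0.005
side [373. 253.] [369 249] [378 258] y -0.156..-0.128 x 0.082..0.104
side [357. 254.] [353 247] [364 259] y -0.153..-0.112 x 0.041..0.067
side [354. 241.] [350 238] [359 245] y -0.105..-0.083 x 0.040..0.065
```

```bash
python3 - <<'E'
from h import *
T=cam("top");S=cam("side")
I=np.array([[.999,-.043,0],[.043,.999,0],[0,0,1]])
for uv in((351,239),(354,239),(358,239),(354,244),(354,248),(357,258)):
    for z in(.03,.05,.062,.075): 
        q=((plane(S,uv,z)[0]-[.568,-.002,0])@I).round(3); print(uv,z,q[:2],end=' ')
    print()
for b in((361,176),(361,186),(361,196),(371,186),(366,175),(366,196)):
    print(b,[((plane(T,b,z)[0]-[.568,-.002,0])@I).round(3)[:2].tolist() for z in(.02,.045,.062)])
t=arm.get_image("top")
h=cv2.cvtColor(t,cv2.COLOR_BGR2HSV)[172:200,358:376,2]
print("\n".join(" ".join("%3d"%v for v in r) for r in h))
E
```

```text
(351, 239) 0.03 [ 0.043 -0.092] (351, 239) 0.05 [ 0.038 -0.107] (351, 239) 0.062 [ 0.035 -0.116] (351, 239) 0.075 [ 0.032 -0.125] 
(354, 239) 0.03 [ 0.051 -0.094] (354, 239) 0.05 [ 0.046 -0.108] (354, 239) 0.062 [ 0.043 -0.117] (354, 239) 0.075 [ 0.039 -0.126] 
(358, 239) 0.03 [ 0.061 -0.096] (358, 239) 0.05 [ 0.056 -0.11 ] (358, 239) 0.062 [ 0.053 -0.119] (358, 239) 0.075 [ 0.049 -0.128] 
(354, 244) 0.03 [ 0.047 -0.11 ] (354, 244) 0.05 [ 0.042 -0.124] (354, 244) 0.062 [ 0.039 -0.133] (354, 244) 0.075 [ 0.036 -0.142] 
(354, 248) 0.03 [ 0.043 -0.123] (354, 248) 0.05 [ 0.039 -0.136] (354, 248) 0.062 [ 0.036 -0.145] (354, 248) 0.075 [ 0.033 -0.154] 
(357, 258) 0.03 [ 0.043 -0.155] (357, 258) 0.05 [ 0.038 -0.168] (357, 258) 0.062 [ 0.036 -0.176] (357, 258) 0.075 [ 0.032 -0.184] 
(361, 176) [[0.087, -0.125], [0.083, -0.122], [0.081, -0.121]]
(361, 186) [[0.062, -0.124], [0.059, -0.122], [0.057, -0.12]]
(361, 196) [[0.037, -0.123], [0.035, -0.121], [0.033, -0.119]]
(371, 186) [[0.061, -0.149], [0.058, -0.146], [0.057, -0.144]]
(366, 175) [[0.089, -0.137], [0.085, -0.135], [0.083, -0.133]]

[... 1378 characters left out ...]
 142 143 144 145 144 125 112 133  55  60  62  60  62
140 141 136 102 138 139 141 141 140 141 128 101 136  55  60  61  61  62
141 143 138  89 142 136 139 140 139 140 132 101 135  57  61  60  61  62
142 143 139  86 145 137 136 139 142 140 132  94 137  59  62  61  61  62
142 143 139  89 144 143 137 136 141 142 134  85 139  69  61  60  61  62
140 141 139  95 143 141 141 137 139 143 138  95 144  80  60  61  61  61
140 142 138  97 148 140 139 138 135 135 136 109 148  89  59  60  60  62
142 144 141  93 121 127 124 134 120 109 110 103 123  81  68  73  63 103
143 144 141  94  67  94  94 110  95  88  85  86  82  74  84  89  67 122
143 143 142 110  81  82  83  89  89  90  91  90  90  91  91  89  77  83
```

```bash
python3 -c "
from rig import arm
print(arm.hand_in())"
```

```text
the job is handed in; nothing more can be done
None
```

I handed the job in at about 29 s: all four offcuts are in the right-hand tray with the lump (one standing on end), the brush is upright and released on its mat, and I saw no sign that the cutter or star tile moved. Two slips: the brush once came down on an offcut with about 61 N, and I viewed 11 pictures where 10 were allowed.

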